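Turn the oil bottle to the front of the turntable

TASK

I want to oil the nippers before they go into the steriliser: push the blue pegs on the rim of the white turntable round with your fingertips until the brown dropper bottle standing on it is at the front, in line with the orange pointer of the base. Do not touch, lift or topple anything that stands on the turntable, leave the other things on the worktop where they are, and take your hand away when it is done.

Things in the scene. Friction and masses are not known exactly. Their poses are not given: they have to be found in the camera images.
- stand: Fixed grey round base under the turntable, 210 mm wide, with a flat arm that sticks out in front under the turntable's edge and ends in an orange diamond pointer. Origin: on the turning axis, on the worktop. Its own -x axis points from the axis to the pointer: that is the FRONT (it is turned by up to 0.3 rad either way from facing the robot, and differs from start to start). The pointer is 185 mm from the axis and 9 mm high.
- pointer (a point): Centre of the orange pointer on the base, 185 mm in front of the turning axis, 9 mm above the worktop. A tall closed steriliser stands behind and to the left of the turntable, its front about 0.6 m ahead of the robot base: swing the arm past it drawn in; the side of the rim towards the robot is free.
- axis (a point): Centre of the white turntable's upper face, on the vertical turning axis, 26 mm above the worktop. The turntable is a white disc of radius 155 mm, 10 mm thick (underside at 16 mm); in the middle it has a 10 mm high steel button of radius 17 mm.
- turntable (a joint): Angle of the turntable, rad; 0 at the start, grows anticlockwise seen from above. It turns freely either way, more than a full turn, with a light friction (about 2 N at the rim starts it, and it stops at once when the push ends); it has no detents or spring.
- peg (a point): Top centre of one of eight equal blue upright pegs on the rim of the turntable, which are there to be pushed; 71 mm above the worktop. Each peg is 16 mm thick and stands 45 mm above the disc (a 5 mm high collar of radius 12 mm at its foot), 143 mm from the axis; the eight are evenly spaced, 45 degrees apart.
- dropper: Brown glass dropper bottle with a black rubber bulb, 33 mm across, 102 mm tall, 70 g, standing loose in one of the turntable's four pockets. Origin: centre of its underside. The pockets are low grey rings (inner radius 26 mm, 6 mm high), 90 degrees apart, their centres 65 mm from the axis; which pocket holds which thing varies. (Another, similar bottle may stand at the back of the worktop; it is not meant.)
- pink_bottle: Small pink bottle with a golden cap, 31 mm across, 79 mm tall, loose in another pocket. Origin: centre of its underside.
- cup_a: White mixing cup with a waist, 42 mm across, 32 mm tall, loose in another pocket. Origin: centre of its underside.
- cup_b: The same kind of white cup in the last pocket. Origin: centre of its underside.
- nail_brush: White nail brush, 98 x 36 mm, 32 mm tall, bristles down, standing loose on the worktop to the right of the turntable; a bystander. Origin: centre of its underside.
- log_book: Dark blue book, 148 x 109 x 14 mm, lying loose to the left; a bystander. Origin: centre of its underside.
- tape: Roll of beige tape, 100 mm across, 25 mm tall, lying loose farther left; a bystander. Origin: centre of its underside.
Not all that is in view belongs to the job. Leave any black or red look-alike of the cup_b alone.

How it is judged:
By the outcome, as a careful person would: the job done as asked, in the order asked, and still so for the second after the job is handed in, with the robot touching nothing.
It also fails if it takes over 67 s, if anything falls off the work surface, if the arm or the gripper's body presses on something with over 40 N, if the wrist force passes 120 N, or if a joint passes its speed limit or range.

ROBOT

A 6-joint arm with a two-finger parallel gripper is mounted at the origin on a cart in front of the work surface, level with it; the furniture and walls round the work are solid. World frame = base frame: x ahead of the robot, y to its left, z up, the work surface at z = 0. Lengths are in m, angles in rad, forces in N, time in s.
With the tool pointing down it reaches from about 0.375 to 0.9 m from the base axis. Payload 3.1 kg.
Tool frame: the origin (TCP) lies on the centre line of the jaws, within the pads' length; the fingertips stand robot.tip_reach ahead of it and the grasp point (between the pads) is the TCP (robot.tip_reach is the distance from the TCP to the fingertips, in m); z points along the fingers, y is the direction in which the jaws open and shut (so a half turn about z gives the same grasp; the last joint's range is limited). The gripper opens to 87 mm and grips with 3 to 60 N. Pads are 19 mm wide; open, the fingers measure 117 mm over their backs; the gripper's body (75 mm by 190 mm) begins 51 mm behind the grasp point.
Start: joints at [-1.516, 0.527, 1.433, -0, 1.181, -0.178], TCP at [0.145, -0.608, 0.242] pointing down, gripper open.
Joint ranges: [-3.08, 3.08], [-0.75, 2.2], [0.22, 2.44], [-1.43, 4.57], [0, 2.65], [-2.85, 2.85]. Speed limits (rad/s): [2.79, 2.79, 3.14, 3.14, 3.14, 3.14].

INTERFACE

Orientations are given as a unit quaternion [x, y, z, w].
In Python, from rig import telemetry, viewer, robot gives the robot as it stands. The module is installed in compiled form; this text tells all that it offers.
- The arm moves only by the tool step_arm, never from a script. Its argument "targets" is a list of rows, each an object of numbers: "dx", "dy", "dz": the shift along the tool's x, y, z in m; "rx", "ry", "rz": the turn, a rotation vector about the tool's x, y, z in degrees. In form: [{"dx": .., "dy": .., "dz": .., "rx": .., "ry": .., "rz": ..}, ...]. A call has exactly 5 rows; each row is the pose to reach, as a shift and turn from the pose measured when the call began, along the tool's axes at that moment; what a row does not reach only later rows make up. A row lasts 1/8 s, in which the tool goes at most 62.5 mm and 10.7 degrees, less where a joint would pass 70% of its speed; a pose out of reach is approached as far as the arm can. A call with a gripper value outside its range is refused whole. "gripper" is the opening, from 0 (shut) to 1 (fully open), set as the call begins (left out, the last holds). The fingers move at their own pace and stop on an object; "force" is the grip in N (left out, the last holds). Time passes only in rows, so rows that repeat a pose let the fingers close, or fill a call up. It gives the time, the measured TCP pose, the force and the opening at its end, in the units of the state.
- telemetry.get_obs(): the state, without advancing time (a new reading comes with each control period).
- viewer.camera(name): name is "scene" or "side" or "wrist"; returns a dict with "img" (400x640x3 uint8, blue, green, red), "depth" (400x640 float32, m along the optical axis (not along the pixel's ray), 0 where there is no reading), "K" (3x3 intrinsics, pixels), "R" (3x3) and "t" (3): a world point X has camera coordinates R X + t. Camera axes: x right, y down, z forward; pixel columns grow to the right and rows downward; lengths in m; the calibration is good to about 2 mm. A picture is of the moment at which its call begins.
- robot.hand_in(): hands the job in, once; it reports no verdict.
The state is a dict: "time": time; "q": joint angles; "joint_velocities": joint speeds; "joint_torque": joint torques, N m; "position": TCP position; "tool_rot": TCP orientation; "ft_force": force on the tool from outside, world axes, zero at the start; "moment": the same for the moment, N m; "grip_width": finger opening in m.
Only numpy, scipy, OpenCV 4.12 (cv2) and the standard library are available. Lean on these libraries where they do the work, as an engineer would, in place of code of your own. Each camera call takes 0.05 s, during which the arm holds its last target.

## Working session

There is one attempt and no reset: what is moved stays moved. The work goes in short steps, Python scripts to look and compute and a tool call to move; the robot and the scene stay as the last step left them, time stands still between calls to the robot, and variables do not carry over. Pictures are saved under pics/ and viewed, and the job is handed in when it is done.

Besides the shell and the picture viewer there is one more tool, called after "Request:" by a JSON object that holds its "fn" and its "kwargs", one argument or row to a line. step_arm: Moves the arm, as the interface text tells. Its arguments: {"type":"object","properties":{"targets":{"type":"array"},"gripper":{"type":"number"},"force":{"type":"number"}},"required":["targets"]}

```bash
mkdir -p pics; python3 - <<'E'
from rig import telemetry, viewer, robot
import cv2
o=telemetry.get_obs();print(o, robot.tip_reach)
for n in ("scene","side"):
    c=viewer.camera(n);cv2.imwrite(f"pics/{n}0.png",c["img"]);print(n,c["K"],c["R"],c["t"])
E
```

```text
{'time': 0.0, 'q': array([-1.51551857e+00,  5.28498383e-01,  1.43389174e+00, -7.19953055e-06,
        1.18138774e+00, -1.78515960e-01]), 'joint_velocities': array([ 0.00040516,  0.00148261, -0.00166731,  0.00048284, -0.00074233,
        0.00013213]), 'joint_torque': array([ 3.84387668e-04, -4.40041709e+01, -1.76592904e+01,  6.32240810e-02,
        5.81669784e-02, -1.59213896e-04]), 'position': array([ 0.14477208, -0.6072959 ,  0.24055515]), 'tool_rot': array([ 9.93174586e-01,  1.16632101e-01,  6.39604050e-05, -1.09073823e-03]), 'ft_force': array([-0.11741547, -0.51907951, -0.21322723]), 'moment': array([ 0.03346208, -0.04641115,  0.02077842]), 'grip_width': 0.08694435707128997} 0.019
scene [[459.63495363   0.         322.53881233]
 [  0.         459.63495363 194.09355374]
 [  0.           0.           1.        ]] [[-0.54328771 -0.83918482 -0.02464344]
 [-0.35389277  0.25553054 -0.8997022 ]
 [ 0.76131358 -0.48007601 -0.43580804]] [0.21012433 0.2969413  1.1178116 ]
side [[451.96724068   0.         325.87491013]
 [  0.         451.96724068 190.7488655 ]
 [  0.           0.           1.        ]] [[ 0.93616887 -0.35154533 -0.00193031]
 [-0.20617873 -0.54459216 -0.81296353]
 [ 0.2847423   0.76146914 -0.5823114 ]] [-0.55730052  0.11689855  1.36502839]
```

View pics/scene0.png

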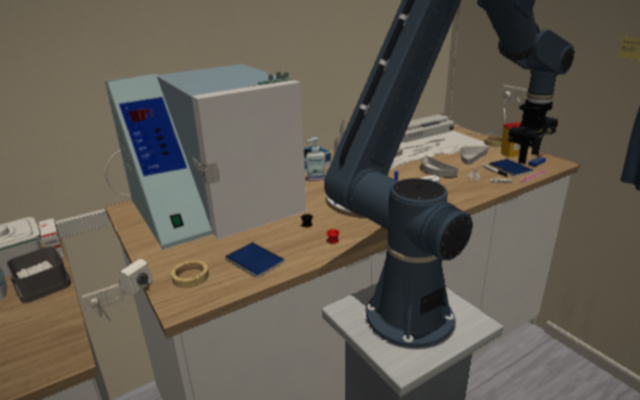

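View pics/side0.png

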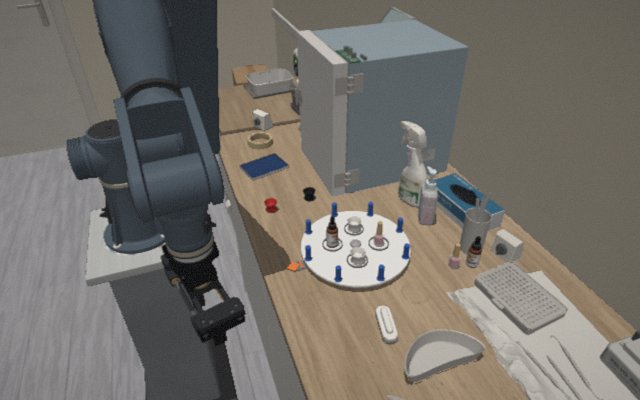

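```bash
python3 - <<'E'
import cv2
i=cv2.imread("pics/side0.png")[190:300,260:420]
cv2.imwrite("pics/side0c.png",cv2.resize(i,None,fx=5,fy=5,interpolation=cv2.INTER_CUBIC))
E
```

```text
(no output)
```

View pics/side0c.png

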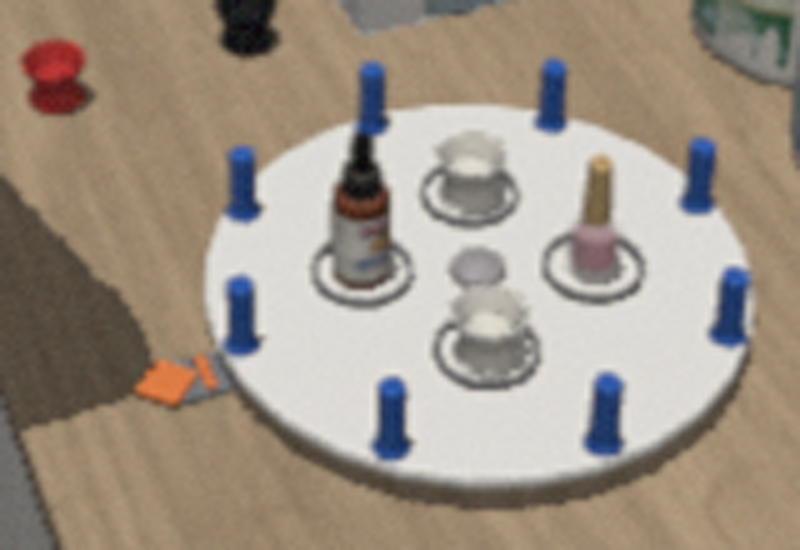

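```bash
cat > h.py <<'E'
import numpy as np, cv2
from rig import telemetry, viewer, robot
def ray(c,u,v,z):
    d=c["R"].T@np.linalg.solve(c["K"],[u,v,1.]);o=-c["R"].T@c["t"]
    return o+d*(z-o[2])/d[2]
def proj(c,X):
    p=c["K"]@(c["R"]@np.asarray(X)+c["t"]);return p[:2]/p[2]
E
python3 - <<'E'
from h import *
from scipy.optimize import least_squares
c=viewer.camera("side")
f=lambda p,z: ray(c,260+(p[0]+.5)/5-.5,190+(p[1]+.5)/5-.5,z)
P=np.array([f(p,.071) for p in [(242,152),(240,283),(392,384),(606,380),(735,273),(702,145),(553,64),(372,68)]])
r=least_squares(lambda x:(P[:,:2]-np.c_[x[0]+.143*np.cos(x[2]+np.arange(8)*np.pi/4),x[1]+.143*np.sin(x[2]+np.arange(8)*np.pi/4)]).ravel(),[*P[:,:2].mean(0),np.arctan2(*(P[0,:2]-P[:,:2].mean(0))[::-1])])
print(r.x,np.degrees(r.x[2]),np.abs(r.fun).max());ax=r.x[:2]
for p in P: print(p.round(3),np.degrees(np.arctan2(p[1]-ax[1],p[0]-ax[0])).round(1),np.linalg.norm(p[:2]-ax).round(3))
for n,p,z in [("ptr",(166,383),.009),("ring drop",(362,270),.030),("ringpink",(593,266),.03),("cup up",(469,190),.03),("cup low",(487,347),.03),("button",(478,266),.036)]:
    q=f(p,z)[:2];print(n,q.round(4),np.degrees(np.arctan2(*(q-ax)[::-1])).round(2),np.linalg.norm(q-ax).round(4))
E
```

```text
[ 0.56528402 -0.31289308  2.4138145 ] 138.30138320071717 0.0008729381286540772
[ 0.459 -0.218  0.071] 138.3 0.142
[ 0.423 -0.322  0.071] -176.5 0.143
[ 0.471 -0.419  0.071] -131.6 0.142
[ 0.573 -0.455  0.071] -87.0 0.142
[ 0.672 -0.407  0.071] -41.5 0.143
[ 0.707 -0.305  0.071] 3.0 0.142
[ 0.66  -0.205  0.071] 48.5 0.143
[ 0.557 -0.171  0.071] 93.2 0.142
ptr [ 0.38   -0.3183] -178.32 0.1854
ring drop [ 0.5037 -0.293 ] 162.15 0.0647
ringpink [ 0.6263 -0.3359] -20.61 0.0652
cup up [ 0.5873 -0.2507] 70.47 0.066
cup low [ 0.5445 -0.374 ] -108.78 0.0645
button [ 0.563 -0.319] -110.4 0.0065
```

Side view: the dropper stands at bearing 160.8° and the pointer at 181.7°, so about +20.9° is needed. I'll push the front peg B (183.5°) towards -y with shut fingers. The tool's y axis is already tangential there.

Request:
{"fn": "step_arm", "kwargs": {
  "targets": [
    {"dx": 0.035,"dy": -0.025,"dz": 0},
    {"dx": 0.075,"dy": -0.055,"dz": 0},
    {"dx": 0.115,"dy": -0.085,"dz": 0},
    {"dx": 0.155,"dy": -0.115,"dz": 0},
    {"dx": 0.19,"dy": -0.14,"dz": 0}
  ],
  "gripper": 0,
  "force": 20
}}

```text
invalid input
```

Request:
{"fn": "step_arm", "kwargs": {
  "targets": [
    {"dx": 0.035,"dy": -0.025,"dz": 0,"rx": 0,"ry": 0,"rz": 0},
    {"dx": 0.075,"dy": -0.055,"dz": 0,"rx": 0,"ry": 0,"rz": 0},
    {"dx": 0.115,"dy": -0.085,"dz": 0,"rx": 0,"ry": 0,"rz": 0},
    {"dx": 0.155,"dy": -0.115,"dz": 0,"rx": 0,"ry": 0,"rz": 0},
    {"dx": 0.19,"dy": -0.14,"dz": 0,"rx": 0,"ry": 0,"rz": 0}
  ],
  "gripper": 0,
  "force": 20
}}

```text
time: 0.78
position: [0.298, -0.4254, 0.2409]
tool_rot: [0.993, 0.117, 0.0, -0.001]
ft_force: [0.8, -0.9, -0.4]
grip_width: 0.0449
```

Request:
{"fn": "step_arm", "kwargs": {
  "targets": [
    {"dx": 0.04,"dy": -0.03,"dz": 0,"rx": 0,"ry": 0,"rz": 0},
    {"dx": 0.08,"dy": -0.06,"dz": 0,"rx": 0,"ry": 0,"rz": 0},
    {"dx": 0.115,"dy": -0.09,"dz": 0,"rx": 0,"ry": 0,"rz": 0},
    {"dx": 0.141,"dy": -0.109,"dz": 0,"rx": 0,"ry": 0,"rz": 0},
    {"dx": 0.141,"dy": -0.109,"dz": 0,"rx": 0,"ry": 0,"rz": 0}
  ]
}}

```text
time: 1.4
position: [0.4107, -0.2848, 0.2411]
tool_rot: [0.993, 0.119, -0.0, -0.002]
ft_force: [0.3, -0.1, 0.8]
grip_width: 0.0017
```

```bash
python3 - <<'E'
from h import *
o=telemetry.get_obs();print(o["position"],o["grip_width"],o["tool_rot"])
c=viewer.camera("wrist");cv2.imwrite("pics/w1.png",c["img"])
s=viewer.camera("side");cv2.imwrite("pics/s1.png",s["img"])
for p in [(.423,-.322,.071),(.565,-.313,.036),(.38,-.318,.009),(.459,-.218,.071)]: print(proj(c,p).round(),proj(s,p).round())
E
```

```text
[ 0.41067001 -0.28483057  0.24106018] 0.0017176219092410884 [ 9.92929503e-01  1.18695229e-01 -1.24808343e-04 -1.55877756e-03]
[351. 185.] [308. 246.]
[374.  56.] [355. 241.]
[334. 202.] [293. 266.]
[268. 132.] [308. 220.]
```

View pics/w1.png

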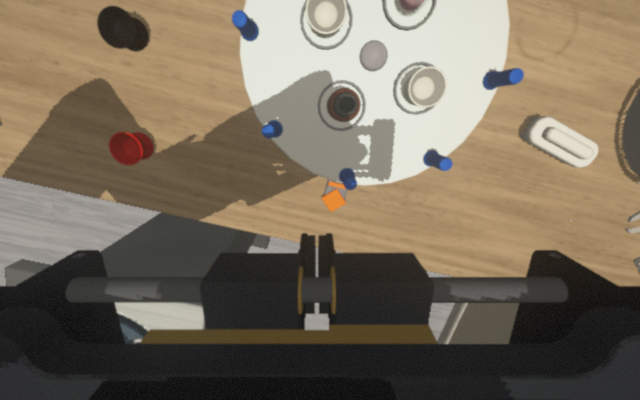

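View pics/s1.png

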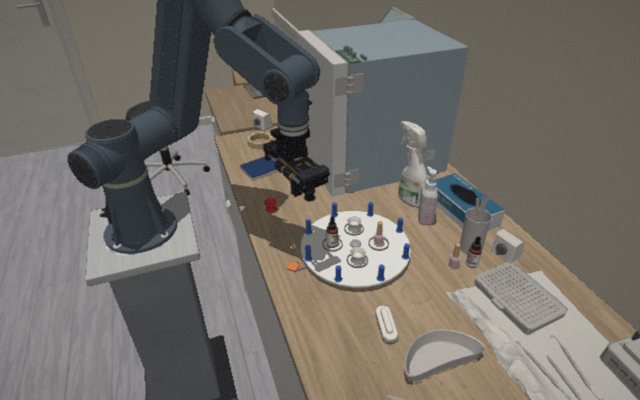

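The wrist picture shows peg B at (348,178), dropper at (345,103), pointer at (333,200); all agree with the computed positions. Descending beside peg B, between A and B.

Request:
{"fn": "step_arm", "kwargs": {
  "targets": [
    {"dx": 0,"dy": 0,"dz": 0.03,"rx": 0,"ry": 0,"rz": 0},
    {"dx": 0,"dy": 0,"dz": 0.07,"rx": 0,"ry": 0,"rz": 0},
    {"dx": 0,"dy": 0,"dz": 0.11,"rx": 0,"ry": 0,"rz": 0},
    {"dx": 0,"dy": 0,"dz": 0.145,"rx": 0,"ry": 0,"rz": 0},
    {"dx": 0,"dy": 0,"dz": 0.173,"rx": 0,"ry": 0,"rz": 0}
  ]
}}

```text
time: 2.12
position: [0.4087, -0.2878, 0.0666]
tool_rot: [0.993, 0.116, -0.001, -0.001]
ft_force: [-0.6, -0.5, 0.6]
grip_width: 0.0002
```

```bash
python3 - <<'E'
from h import *
s=viewer.camera("side");cv2.imwrite("pics/s2.png",cv2.resize(s["img"][150:310,240:440],None,fx=4,fy=3.75,interpolation=cv2.INTER_CUBIC))
print(telemetry.get_obs()["position"])
E
```

```text
[ 0.4074051  -0.28655682  0.06404107]
```

View pics/s2.png

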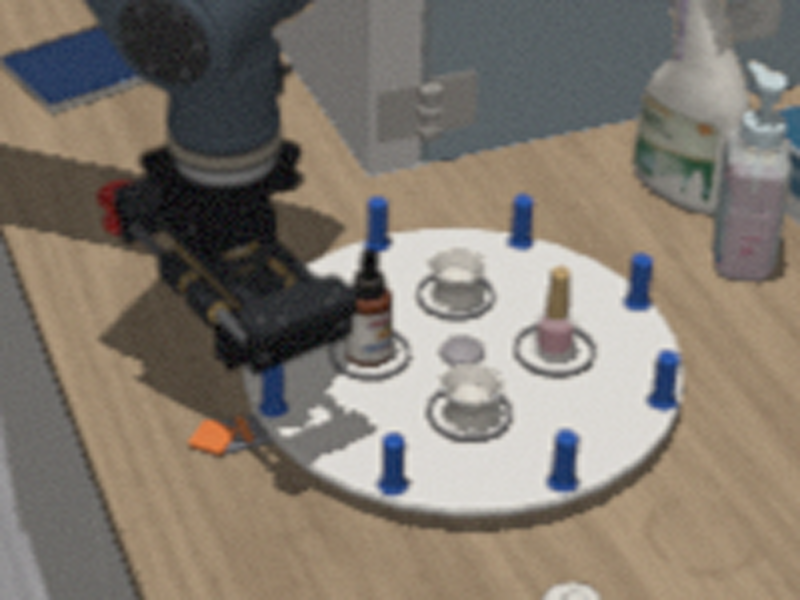

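Request:
{"fn": "step_arm", "kwargs": {
  "targets": [
    {"dx": 0.003,"dy": 0.008,"dz": -0.003,"rx": 0,"ry": 0,"rz": 0},
    {"dx": 0.004,"dy": 0.018,"dz": -0.003,"rx": 0,"ry": 0,"rz": 0},
    {"dx": 0.004,"dy": 0.028,"dz": -0.003,"rx": 0,"ry": 0,"rz": 0},
    {"dx": 0.004,"dy": 0.038,"dz": -0.003,"rx": 0,"ry": 0,"rz": 0},
    {"dx": 0.004,"dy": 0.045,"dz": -0.003,"rx": 0,"ry": 0,"rz": 0}
  ]
}}

```text
time: 2.8
position: [0.4219, -0.3303, 0.0671]
tool_rot: [0.993, 0.116, -0.002, -0.003]
ft_force: [-2.1, 2.0, 0.8]
grip_width: 0.0004
```

```bash
cat > meas.py <<'E'
from h import *
import sys
from scipy.optimize import least_squares
ax=np.array([.5653,-.3129])
s=viewer.camera("side");n=sys.argv[1]
cv2.imwrite(f"pics/{n}.png",cv2.resize(s["img"][190:300,260:420],None,fx=5,fy=5,interpolation=cv2.INTER_CUBIC))
w=viewer.camera("wrist");cv2.imwrite(f"pics/{n}w.png",w["img"])
# blue peg mask score vs. angle
b=s["img"].astype(int);m=((b[:,:,0]>90)&(b[:,:,0]-b[:,:,2]>60)).astype(np.float32)
m=cv2.GaussianBlur(m,(0,0),1)
best=[]
for a in np.arange(130,175,.25):
    sc=0
    for k in range(8):
        t=np.radians(a+45*k)
        for z in (.035,.045,.055,.065):
            u=proj(s,[ax[0]+.143*np.cos(t),ax[1]+.143*np.sin(t),z]);sc+=cv2.getRectSubPix(m,(1,1),tuple(map(float,u)))[0,0]
    best.append((a,sc))
B=np.array(best);i=B[:,1].argmax();g=slice(max(i-12,0),i+13)
w_=B[g,1]-B[g,1].min();print("peg angle",B[i],"centroid",(B[g,0]*w_).sum()/w_.sum())
o=telemetry.get_obs();print(o["time"],o["position"],o["ft_force"])
E
python3 meas.py s3
```

```text
peg angle [148.25        21.65394783] centroid 148.43007675836705
2.9 [ 0.42262115 -0.33114647  0.06707859] [-0.07834839  0.94475543  0.12779934]
```

View pics/s3.png

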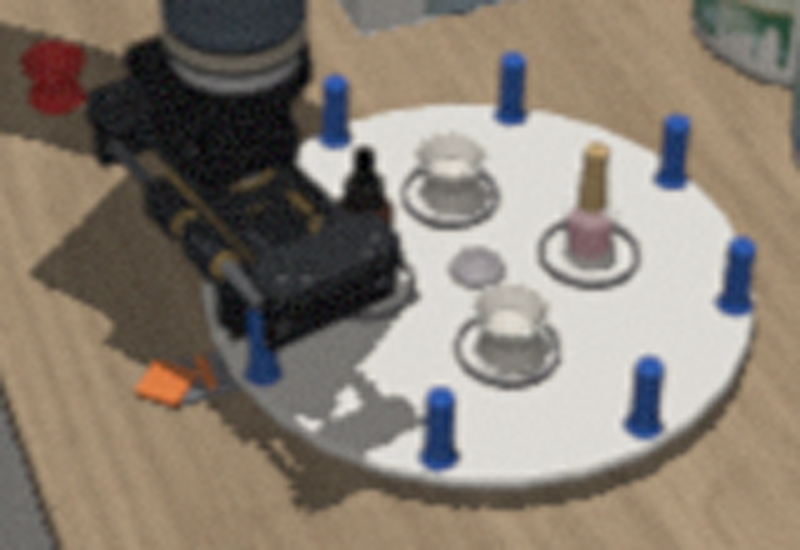

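Request:
{"fn": "step_arm", "kwargs": {
  "targets": [
    {"dx": 0,"dy": 0.006,"dz": 0,"rx": 0,"ry": 0,"rz": 0},
    {"dx": -0.001,"dy": 0.012,"dz": 0,"rx": 0,"ry": 0,"rz": 0},
    {"dx": -0.001,"dy": 0.018,"dz": 0,"rx": 0,"ry": 0,"rz": 0},
    {"dx": -0.001,"dy": 0.023,"dz": 0,"rx": 0,"ry": 0,"rz": 0},
    {"dx": -0.001,"dy": 0.023,"dz": 0,"rx": 0,"ry": 0,"rz": 0}
  ]
}}

```text
time: 3.52
position: [0.4273, -0.3549, 0.0671]
tool_rot: [0.993, 0.116, -0.001, -0.001]
ft_force: [0.3, -0.1, 0.5]
grip_width: 0.0006
```

```bash
python3 meas.py s4
```

```text
peg angle [159.          17.89078331] centroid 158.8674427225422
3.625 [ 0.42704003 -0.35445776  0.06707497] [ 0.01824381 -0.95829528 -0.38057601]
```

View pics/s4.png

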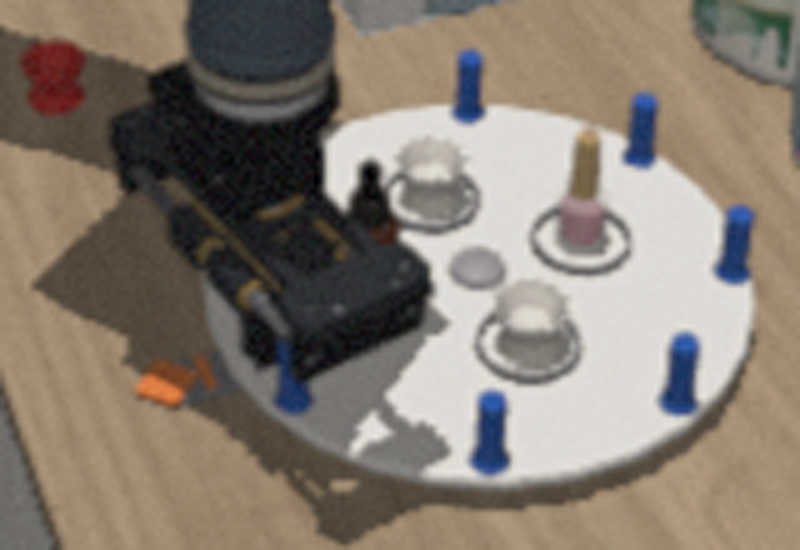

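Pegs now at about 159.0° (goal 159.2°). Backing off and lifting to check unobstructed.

Request:
{"fn": "step_arm", "kwargs": {
  "targets": [
    {"dx": -0.003,"dy": -0.012,"dz": 0,"rx": 0,"ry": 0,"rz": 0},
    {"dx": -0.006,"dy": -0.012,"dz": -0.03,"rx": 0,"ry": 0,"rz": 0},
    {"dx": -0.006,"dy": -0.012,"dz": -0.08,"rx": 0,"ry": 0,"rz": 0},
    {"dx": -0.006,"dy": -0.012,"dz": -0.13,"rx": 0,"ry": 0,"rz": 0},
    {"dx": -0.006,"dy": -0.012,"dz": -0.18,"rx": 0,"ry": 0,"rz": 0}
  ]
}}

```text
time: 4.25
position: [0.418, -0.3435, 0.2484]
tool_rot: [0.993, 0.116, -0.001, -0.002]
ft_force: [-0.5, -0.4, -1.1]
grip_width: 0.0003
```

Request:
{"fn": "step_arm", "kwargs": {
  "targets": [
    {"dx": 0,"dy": 0,"dz": -0.03,"rx": 0,"ry": 0,"rz": 0},
    {"dx": 0,"dy": 0,"dz": -0.06,"rx": 0,"ry": 0,"rz": 0},
    {"dx": 0,"dy": 0,"dz": -0.08,"rx": 0,"ry": 0,"rz": 0},
    {"dx": 0,"dy": 0,"dz": -0.08,"rx": 0,"ry": 0,"rz": 0},
    {"dx": 0,"dy": 0,"dz": -0.08,"rx": 0,"ry": 0,"rz": 0}
  ]
}}

```text
time: 4.88
position: [0.4176, -0.3428, 0.3273]
tool_rot: [0.993, 0.116, -0.002, -0.003]
ft_force: [-0.5, -0.0, 0.2]
grip_width: 0.0011
```

```bash
python3 meas.py s5
```

```text
peg angle [158.75        26.47906303] centroid 158.86977757382985
4.975 [ 0.41767099 -0.34295396  0.32694997] [ 0.34153646 -0.19596501 -0.60866313]
```

View pics/s5.png

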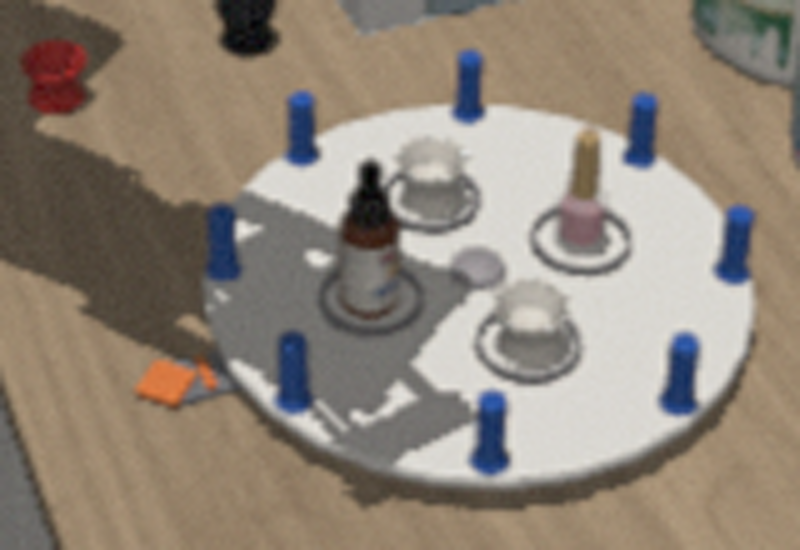

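View pics/s5w.png

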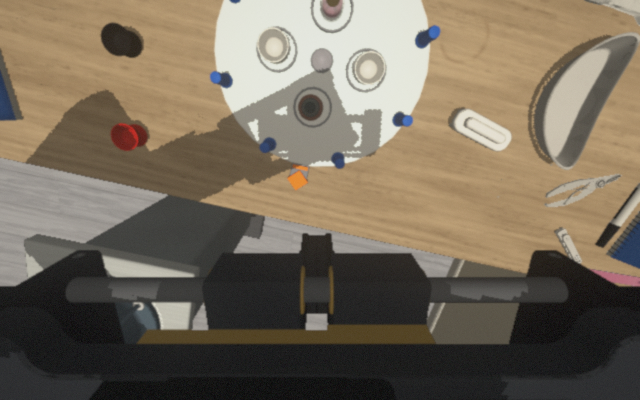

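```bash
python3 - <<'E'
from h import *
i=cv2.imread("pics/s5w.png")[0:200,200:440]
cv2.imwrite("pics/s5wc.png",cv2.resize(i,None,fx=3,fy=3,interpolation=cv2.INTER_CUBIC))
ax=np.array([.5653,-.3129])
c=viewer.camera("side")
f=lambda p,z: ray(c,260+(p[0]+.5)/5-.5,190+(p[1]+.5)/5-.5,z)
for n,p,z in [("ptr",(166,383),.009),("ring drop",(372,298),.030),("bulb top",(371,164),.128),("shoulder",(370,235),.08),("ringpink",(580,239),.03),("cup up",(432,199),.03),("cup low",(528,341),.03)]:
    q=f(p,z)[:2];print(n,q.round(4),np.degrees(np.arctan2(*(q-ax)[::-1])).round(2),np.linalg.norm(q-ax).round(4))
E
```

```text
ptr [ 0.38   -0.3183] -178.32 0.1854
ring drop [ 0.5006 -0.3163] -176.99 0.0648
bulb top [ 0.4984 -0.3182] -175.51 0.0671
shoulder [ 0.4976 -0.3198] -174.19 0.0681
ringpink [ 0.6294 -0.3127] 0.21 0.0641
cup up [ 0.564  -0.2505] 91.24 0.0624
cup low [ 0.5671 -0.3776] -88.41 0.0647
```

View pics/s5wc.png

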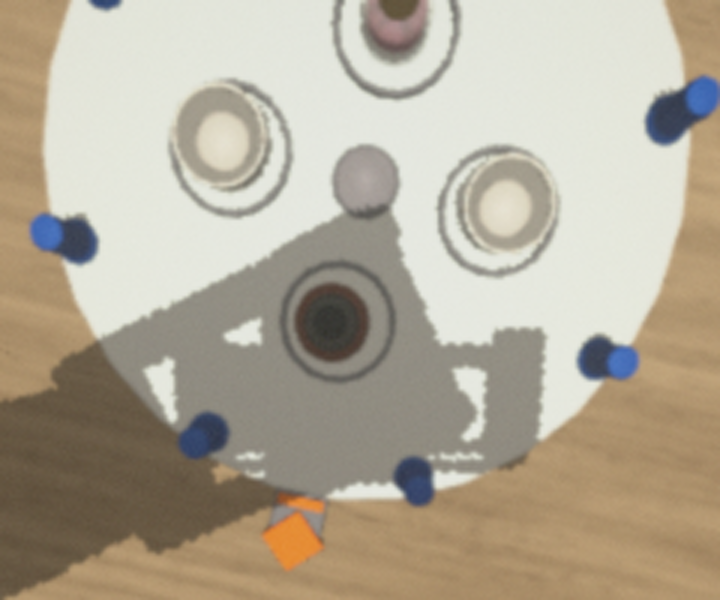

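```bash
python3 - <<'E'
from h import *
c=viewer.camera("wrist")
f=lambda p,z: ray(c,200+(p[0]+.5)/3-.5,(p[1]+.5)/3-.5,z)[:2]
b=f((366,180),.036);print(b)
for n,p,z in [("ptr",(293,541),.009),("ring",(338,321),.032),("bulb",(331,321),.128),("shoulder",(332,322),.09),("cupL ring",(232,147),.032),("cupR ring",(498,210),.032),("pegL",(195,440),.071),("pegR",(419,490),.071),("pegLL",(47,232),.071),("pegRR",(623,362),.071)]:
    q=f(p,z);print(n,q.round(4),(np.degrees(np.arctan2(*(q-b)[::-1]))%360).round(2),np.linalg.norm(q-b).round(4))
E
```

```text
[ 0.56679851 -0.31379567]
ptr [ 0.3828 -0.3166] 180.86 0.1841
ring [ 0.5031 -0.3151] 181.18 0.0638
bulb [ 0.5021 -0.3145] 180.62 0.0647
shoulder [ 0.5019 -0.3139] 180.11 0.0649
cupL ring [ 0.5666 -0.2496] 90.22 0.0642
cupR ring [ 0.5693 -0.3778] 272.24 0.064
pegL [ 0.4357 -0.2625] 158.63 0.1407
pegR [ 0.4372 -0.3709] 203.8 0.1416
pegLL [ 0.5095 -0.1838] 113.78 0.1421
pegRR [ 0.5156 -0.4463] 248.88 0.1421
```

The wrist view gives dropper 180.6–181.2° and pointer 180.9°, so they line up. Now drawing the hand away to the side.

Request:
{"fn": "step_arm", "kwargs": {
  "targets": [
    {"dx": -0.035,"dy": 0.025,"dz": 0,"rx": 0,"ry": 0,"rz": 0},
    {"dx": -0.075,"dy": 0.055,"dz": 0,"rx": 0,"ry": 0,"rz": 0},
    {"dx": -0.115,"dy": 0.085,"dz": 0,"rx": 0,"ry": 0,"rz": 0},
    {"dx": -0.155,"dy": 0.115,"dz": 0,"rx": 0,"ry": 0,"rz": 0},
    {"dx": -0.18,"dy": 0.135,"dz": 0,"rx": 0,"ry": 0,"rz": 0}
  ]
}}

```text
time: 5.7
position: [0.272, -0.5177, 0.3261]
tool_rot: [0.993, 0.115, -0.002, -0.003]
ft_force: [0.1, 0.1, -0.1]
grip_width: 0.0006
```

Request:
{"fn": "step_arm", "kwargs": {
  "targets": [
    {"dx": 0,"dy": 0,"dz": 0,"rx": 0,"ry": 0,"rz": 0},
    {"dx": 0,"dy": 0,"dz": 0,"rx": 0,"ry": 0,"rz": 0},
    {"dx": 0,"dy": 0,"dz": 0,"rx": 0,"ry": 0,"rz": 0},
    {"dx": 0,"dy": 0,"dz": 0,"rx": 0,"ry": 0,"rz": 0},
    {"dx": 0,"dy": 0,"dz": 0,"rx": 0,"ry": 0,"rz": 0}
  ]
}}

```text
time: 6.32
position: [0.2726, -0.5172, 0.3263]
tool_rot: [0.993, 0.116, -0.002, -0.003]
ft_force: [-0.3, -0.0, 0.3]
grip_width: 0.0003
```

```bash
python3 meas.py s6; python3 -c "
from h import *
cv2.imwrite('pics/s6f.png',viewer.camera('side')['img'])"
```

```text
peg angle [158.75        27.63429642] centroid 158.80063963329846
6.425 [ 0.27239331 -0.51741003  0.32631582] [-0.3070865   0.6076517  -0.09181116]
```

View pics/s6f.png

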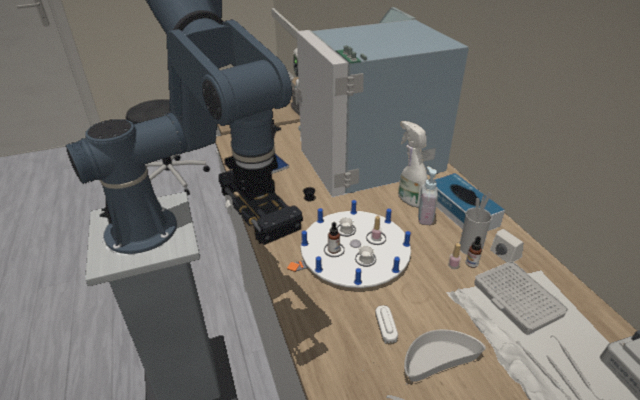

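View pics/s6.png

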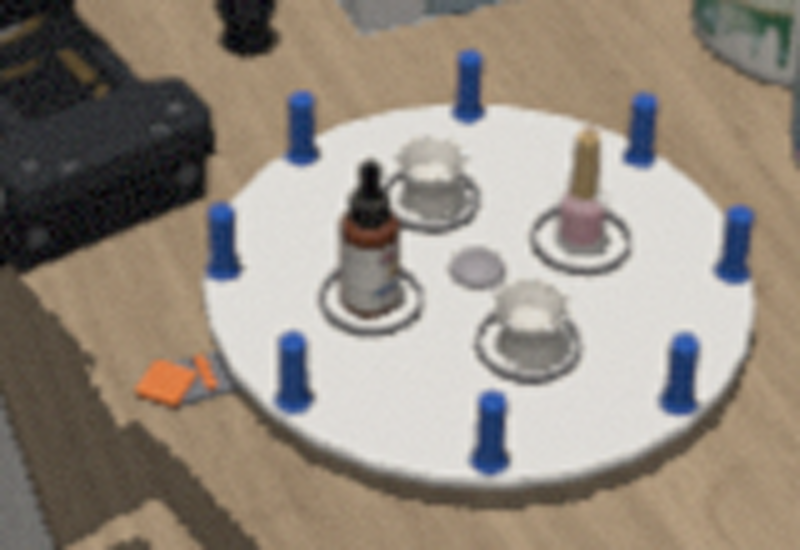

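Everything is upright, the hand is clear and at rest, and the turntable has not moved since the push.

```bash
python3 -c "
from h import *
print(robot.hand_in())"
```

```text
the job is handed in; nothing more can be done
None
```

The dropper bottle is now at the front, in line with the orange pointer, and I handed the job in at about 6.5 s. I pushed one front peg about 20.5° anticlockwise with the shut fingertips, then lifted the hand and drew it away to the side.

**Alignment:**
- The wrist camera puts the dropper at 180.6–181.2° (180.1° off the bottle's shoulder) and the pointer at 180.9°.
- The side camera's peg and ring fits put the dropper's pocket at about 181.3–181.5° and the pointer at 181.7°.
- Reading the bottle or its own ring directly in the side picture gave 183–186°. I put that down to blur and the slanted view of a tall object, and relied on the other readings.

**Other things:** In the last pictures everything on the turntable is upright in its pocket, and the nail brush is where it was. The arm partly hid the book and the red look-alike cup, and the tape, in the last side picture, but it never went near them. Force readings stayed around 3 N or less, and the turntable did not move after the hand left.

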